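# Tidy the coffee corner of the kitchen island

## Task

Tidy the coffee corner: stand both red-lidded pods upright in the black tray and the green-lidded pod upright in the white tray. Stack the coasters neatly centred on the round marble stand, the square slate one lying flat on the marble and the round wooden one on top of the slate. Leave the mug and the jar where they are.

Things in the scene. Friction and masses are not known exactly. Their poses are not given: they have to be found in the camera images.
- pod_red_a: One of two alike: single-serve coffee pod: white plastic cup with a red lid, standing upright and loose on the counter; 44 mm high, 47 mm across at the foot, 50 mm at the lid, about 25 g. Origin: centre of its underside; z up.
- pod_red_b: The other of two alike: single-serve coffee pod: white plastic cup with a red lid, standing upright and loose on the counter; 44 mm high, 47 mm across at the foot, 50 mm at the lid, about 25 g. Origin: centre of its underside; z up.
- pod_green: The only one of its kind: single-serve coffee pod: white plastic cup with a green lid, standing upright and loose on the counter; 44 mm high, 47 mm across at the foot, 50 mm at the lid, about 25 g. Origin: centre of its underside; z up.
- slate: square dark-grey slate coaster, 56 x 56 mm, 14 mm thick (espresso-cup size), about 110 g, lying loose and flat on the counter at any yaw. Origin: centre of its underside; x and y along its sides, z up.
- wood: round dark-brown wooden coaster with a paler disc on top, 56 mm across, 14 mm thick (espresso-cup size), about 40 g, lying loose and flat on the counter. Origin: centre of its underside; z up.
- black_tray: Black plastic open tray, fixed to the counter, 114 mm along its x, 158 mm along its y, 32 mm high, walls and floor 4 mm thick, so inside it is 106 x 150 mm and holds both red pods side by side along its y. Origin: centre of its underside, on the counter; z up.
- white_tray: White plastic open tray, fixed to the counter, 114 mm along its x, 158 mm along its y, 32 mm high, walls and floor 4 mm thick, so inside it is 106 x 150 mm and has room for the green pod anywhere. Origin: centre of its underside, on the counter; z up.
- stand: Round pale marble coaster stand, a plain flat disc 110 mm across and 14 mm high, fixed to the counter. Origin: centre of its underside, on the counter; z up.
- mug: Bystander: blue ceramic mug, 80 mm across, 90 mm high, with a handle on its +y side, loose, at one outer side of the work. Origin: centre of its underside.
- jar: Bystander: amber glass jar with a black cap and a paper label, 72 mm across, 100 mm high, loose, at one outer side of the work. Origin: centre of its underside.
Things that resemble listed ones, but are neither listed nor needed, are in the scene too. What is shaped like the pod_red_a but blue or yellow is not meant.

How it is judged:
By the outcome, as a careful person would: the job done as asked, in the order asked, and still so for the second after the job is handed in, with the robot touching nothing.
It also fails if it takes over 118 s, if anything falls off the work surface, if the arm or the gripper's body presses on something with over 40 N, if the wrist force passes 120 N, or if a joint passes its speed limit or range.

## Robot

A 6-joint arm with a two-finger parallel gripper is mounted at the origin on the work surface. World frame = base frame: x ahead of the robot, y to its left, z up, the work surface at z = 0. Lengths are in mm, angles in rad, forces in N, time in s.
With the tool pointing down it reaches from about 225 to 875 mm from the base axis. Payload 3.4 kg.
Tool frame: the origin (TCP) lies midway between the tips of the shut fingers; the grasp point (between the pads) lies 19 mm behind it; z points along the fingers, y is the line along which they close (so a half turn about z gives the same grasp; the last joint's range is limited). The gripper opens to 85 mm and grips with 20 to 120 N. Pads are 22 mm wide; open, the fingers measure 114 mm over their backs; the gripper's body (76 mm by 85 mm) begins 54 mm behind the grasp point. The pads swing forward as they close: fully open they stand 13 mm farther back than shut.
Start: joints at [-1.359, 0.276, 1.505, -0, 1.361, -0.121], TCP at [187.847, -543.485, 231.328] pointing down, gripper open.
Joint ranges: [-2.89, 2.89], [-0.75, 2.08], [0.22, 2.7], [-1.18, 4.32], [0.11, 2.71], [-2.7, 2.7]. Speed limits (rad/s): [2.57, 2.57, 3.14, 3.14, 3.14, 3.14].

## Interface

Orientations are given as a rotation vector (axis times angle).
In Python, from station import robot gives the robot as it stands.
- The arm moves only by the tool carry_out, never from a script. Its argument "increments" is a list of rows, each an object with "delta_pos": the shift along the tool's x, y, z as a fraction of full scale, a list of three; "dr": the turn, a rotation vector about the tool's x, y, z as a fraction of full scale, a list of three. A call has 1 to 12 rows; each row is the pose to reach, as a shift and turn from the pose commanded when the call began, along the tool's axes at that moment; what a row does not reach only later rows make up. Full scale, the value 1, is 0.15 m for a shift and 1.5 rad for a turn. A row lasts 1/8 s, in which the tool goes at most 62.5 mm and 10.7 degrees, less where a joint would pass 70% of its speed; a pose out of reach is approached as far as the arm can. A call with a number of a shift or a turn outside -1 to 1 is refused whole. A call with a gripper value outside its range is refused whole. "grip" is the finger opening in mm, from 0 to 85.4, set as the call begins (left out, the last holds). The fingers move at their own pace and stop on an object; "force" is the grip in N (left out, the last holds). Time passes only in rows, so rows that repeat a pose let the fingers close. It gives the time, the measured TCP pose, the force, the opening and the grip force at its end, in the units of the state.
- robot.get_state(): the state, without advancing time (a new reading comes with each control period).
- robot.camera(name): name is "scene" or "top"; returns the picture (400x640x3 uint8, red, green, blue); there is no depth.
- robot.calibration(name): a dict with "intrinsics" (3x3 intrinsics, pixels), "position" and "attitude" of the camera in the world. Camera axes: x right, y down, z forward; pixel columns grow to the right and rows downward; lengths in mm; the calibration is good to about 2 mm. A picture is of the moment at which its call begins. calibration takes no time and is no camera call.
- robot.close_job(): hands the job in; it is judged then, once.
Trained networks look in the newest picture that a camera, given by its name, has taken for a name from the list of things; names that differ only in an ending like _2 or _b are one class to them, and where a whole thing is asked for, a point or a joint stands for the part that bears it (a point fixed in the world has none). Each returns a list of dicts, best first, with "conf" (0 to 1); they miss things now and then, are a little off and sometimes report something else, mostly with a low value. They report only what shows in the picture. A call takes as long as a camera call. They do not tell look-alikes from the thing itself.
- robot.regions_of(camera, thing): "pixels" (400x640 bool, what is visible of it) and "extent" ([left, top, width, height] in pixels, round what is visible of it).
The state is a dict: "clock": time; "q": joint angles; "dq": joint speeds; "joint_efforts": joint torques, N m; "position": TCP position; "eef_rot": TCP orientation; "ft_force": force on the tool from outside, world axes, zero at the start; "wrist_torque": the same for the moment, N m; "finger_gap": finger opening in mm; "grasp_force": force on a finger pad.
Only numpy, scipy, OpenCV 4.12 (cv2) and the standard library are available. Lean on these libraries where they do the work, as an engineer would, in place of code of your own. Each camera call takes 0.05 s, during which the arm holds its last target. There are 200 camera calls.

## Working session

There is one attempt and no reset: what is moved stays moved. The work goes in short steps, Python scripts to look and compute and a tool call to move; the robot and the scene stay as the last step left them, time stands still between calls to the robot, and variables do not carry over. Pictures are saved under pics/ and viewed, at most 14 in all, crops included, and the job is handed in when it is done.

Besides the shell and the picture viewer there is one more tool, called after "Emit:" as name(argument=value, ...) on one line, values as JSON. carry_out: Moves the arm, as the interface text tells. Shift numbers are shares of 0.15 m and turn numbers shares of 1.5 rad, none past 1 either way. Its arguments: {"type":"object","properties":{"increments":{"type":"array","items":{"type":"object","properties":{"delta_pos":{"type":"array","items":{"type":"number","minimum":-1,"maximum":1}},"dr":{"type":"array","items":{"type":"number","minimum":-1,"maximum":1}}}}},"grip":{"type":"number"},"force":{"type":"number"}},"required":["increments"]}

```bash
mkdir -p pics; ls; cat > look.py <<'E'
import cv2,sys
from station import robot
for c in ("scene","top"):
    cv2.imwrite(f"pics/{c}_{sys.argv[1]}.png",robot.camera(c)[:,:,::-1])
E
python3 look.py 0; python3 - <<'E'
from station import robot
for c in ("scene","top"): print(robot.calibration(c))
print(robot.get_state())
E
```

```text
pics
{'intrinsics': array([[372.9685138 ,   0.        , 324.23334044],
       [  0.        , 372.9685138 , 200.4691448 ],
       [  0.        ,   0.        ,   1.        ]]), 'position': array([ 918.65443884, -218.3306881 ,  902.66030105]), 'attitude': array([-2.24733937, -1.46663702,  0.37235206])}
{'intrinsics': array([[474.57959396,   0.        , 314.87171481],
       [  0.        , 474.57959396, 198.81351168],
       [  0.        ,   0.        ,   1.        ]]), 'position': array([ 329.20031717,    8.41163514, 1135.07531183]), 'attitude': array([-2.20450672,  2.13807396, -0.14651579])}
{'clock': 0.1, 'q': array([-1.35896126e+00,  2.76536392e-01,  1.50597360e+00,  3.28327530e-05,
        1.36074260e+00, -1.20980226e-01]), 'dq': array([-0.00033837, -0.00180719, -0.00085173, -0.00084458, -0.0001676 ,
       -0.00052148]), 'joint_efforts': array([ 1.52778270e-03, -4.17701769e+01, -2.46404529e+01, -3.60620579e-04,
        5.79013358e-03,  7.51705642e-06]), 'position': array([ 187.77332044, -542.9818348 ,  230.53671277]), 'eef_rot': array([-3.09656025e+00, -5.20090050e-01,  6.79929322e-05]), 'ft_force': array([ 0.40644787,  0.23983988, -0.17490889]), 'wrist_torque': array([ 0.00273904, -0.02018184, -0.02971924]), 'grasp_force': 0.0, 'finger_gap': 85.50883500170224}
```

View pics/scene_0.png

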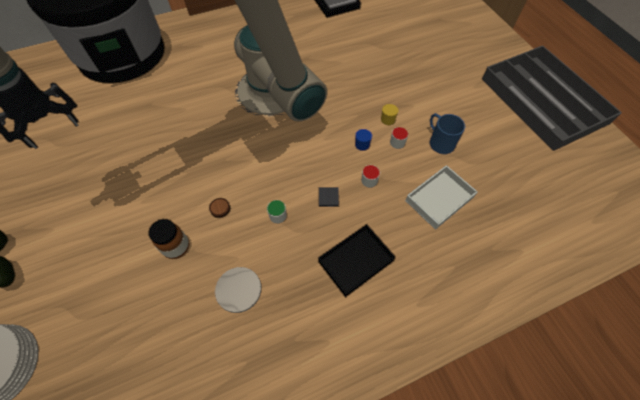

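View pics/top_0.png

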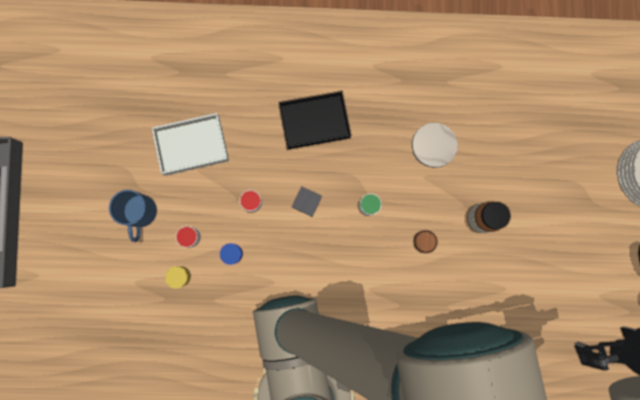

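```bash
cat > meas.py <<'E'
import cv2,numpy as np
from scipy.optimize import least_squares
from scipy.spatial.transform import Rotation as R
from station import robot
cal={c:robot.calibration(c) for c in("scene","top")}
def proj(c,P):
    k=cal[c];M=R.from_rotvec(k["attitude"]).as_matrix()
    p=(P-k["position"])@M; p=p@k["intrinsics"].T
    return p[:,:2]/p[:,2:]
def back(c,uv,z):
    k=cal[c];M=R.from_rotvec(k["attitude"]).as_matrix()
    d=np.c_[uv,np.ones(len(uv))]@np.linalg.inv(k["intrinsics"]).T@M.T
    o=k["position"]; return o+d*((z-o[2])/d[:,2:])
t=np.linspace(0,2*np.pi,40)[:-1]
def disc(r0,r1,h): return np.r_[np.c_[r0*np.cos(t),r0*np.sin(t),0*t],np.c_[r1*np.cos(t),r1*np.sin(t),0*t+h]]
def box(a,b,h): return np.array([[x,y,z] for x in(-a/2,a/2) for y in(-b/2,b/2) for z in(0,h)])
shape=dict(pod_red_a=disc(23.5,25,44),pod_green=disc(23.5,25,44),slate=box(56,56,14),wood=disc(28,28,14),
  black_tray=box(114,158,32),white_tray=box(114,158,32),stand=disc(55,55,14),jar=disc(36,36,100),mug=disc(40,40,90))
def hullc(c,P):
    h=cv2.convexHull(proj(c,P).astype(np.float32)); m=cv2.moments(h); return np.array([m["m10"],m["m01"]])/m["m00"]
def fit(name,masks,yaw=0,z0=0):
    Rz=R.from_euler("z",yaw).as_matrix(); S=shape[name]@Rz.T+[0,0,z0]
    cen={c:np.argwhere(m)[:,::-1].mean(0) for c,m in masks.items()}
    g=back(list(cen)[0],[list(cen.values())[0]],z0+10)[0,:2]
    s=least_squares(lambda p:np.concatenate([hullc(c,S+[p[0],p[1],0])-cen[c] for c in cen]),g)
    return s.x,np.abs(s.fun).max()
def yaw_of(c,m,z):
    cs,_=cv2.findContours(m.astype(np.uint8),0,2); q=max(cs,key=cv2.contourArea)[:,0].astype(float)
    (ctr,wh,a)=cv2.minAreaRect(back(c,q,z)[:,:2].astype(np.float32)); return ctr,wh,a
E
python3 - <<'E'
from meas import *
for c in cal: robot.camera(c)
for n in shape:
    D={c:robot.regions_of(c,n) for c in("top","scene")}
    for c,d in D.items(): print(n,c,[(round(x["conf"],2),x["extent"]) for x in d][:5])
    for x in D["top"][:4]:
        if x["conf"]<.3: continue
        h=shape[n][:,2].max()
        y=yaw_of("top",x["pixels"],h); a=np.deg2rad(y[2]) 
        if n.endswith("tray") and y[1][0]>y[1][1]: a-=np.pi/2
        p,_=fit(n,{"top":x["pixels"]},a); print("   top",p.round(1),"yaw",round(a,3),np.round(y[1],1))
    for x in D["scene"][:4]:
        if x["conf"]>.3: print("   scene",fit(n,{"scene":x["pixels"]},a)[0].round(1),round(yaw_of("scene",x["pixels"],h)[2],1))
E
```

```text
pod_red_a top [(0.83, [239.2, 187.4, 21.5, 20.9]), (0.76, [178.2, 226.5, 23.3, 20.5]), (0.69, [164.9, 263.9, 27.2, 25.8]), (0.67, [219.2, 241.5, 22.8, 22.7])]
pod_red_a scene [(0.82, [362.5, 163.2, 15.9, 24.3]), (0.78, [356.1, 128.5, 14.6, 19.9]), (0.71, [382.1, 106.9, 18.9, 20.0]), (0.62, [388.0, 122.4, 23.3, 28.3])]
   top [447.4 139.7] yaw 0.032 [48.8 50.8]
   top [360.9 280.5] yaw 0.031 [45.5 57. ]
   top [269.5 297.5] yaw 0.059 [49.3 56.1]
   top [324.7 178.6] yaw 0.03 [43.  50.1]
   scene [441.6 145.5] 62.0
   scene [326.6 179.7] 63.7
   scene [270.9 306.8] 46.9
   scene [362.2 285.3] 45.7
pod_green top [(0.71, [359.7, 196.8, 22.6, 18.3])]
pod_green scene [(0.94, [264.2, 201.3, 21.5, 19.9])]
   top [ 448.2 -140. ] yaw 0.031 [46.6 49.1]
   scene [ 442.3 -137.9] 70.3
slate top [(0.73, [288.6, 183.7, 32.3, 32.8])]
slate scene [(0.63, [317.7, 184.2, 20.9, 22.7])]
   top [453.4   9.7] yaw 1.144 [57.4 59.8]
   scene [455.2   7.4] 65.1
wood top [(0.98, [413.4, 230.1, 24.0, 22.6])]
wood scene [(0.75, [209.5, 195.3, 21.8, 19.8])]
   top [ 367.1 -276.8] yaw 0.029 [51.9 57.5]
   scene [ 3
[... 255 characters left out ...]
ray scene [(0.6, [405.1, 165.6, 73.0, 63.8])]
   top [581.4 292.8] yaw 0.259 [122.6 161. ]
   scene [581.2 293.1] 15.1
stand top [(0.6, [358.6, 194.9, 24.0, 20.8])]
stand scene [(0.57, [215.2, 268.8, 47.9, 42.8])]
   top [ 451.7 -143.8] yaw 0.031 [50.3 55.1]
   scene [ 604.2 -297.9] 39.9
jar top [(0.73, [464.2, 201.5, 41.1, 34.6])]
jar scene [(0.57, [150.0, 219.3, 38.3, 40.4])]
   top [ 426.  -408.7] yaw 0.303 [69.6 99.6]
   scene [ 431.7 -411.5] 25.2
mug top [(0.74, [109.0, 188.0, 45.7, 53.7]), (0.41, [410.8, 121.9, 42.4, 45.5])]
mug scene [(0.8, [429.6, 114.3, 35.9, 37.6])]
   top [414.4 403.1] yaw 0.829 [111.   95.2]
   top [ 591.2 -285.8] yaw 0.033 [ 99.1 102.7]
   scene [417. 404.] 56.2
```

The scene shows everything: the two red pods at top px (250,201) and (187,237), green at (370,204), slate at (307,201), wood at (425,241), stand at (434,145). The black tray is at (315,120) and the white one at (190,144). Blue and yellow pods are decoys. The networks' stand mask in top was wrong (it landed on the green pod), so I'll refine with colour.

```bash
cat > col.py <<'E'
from meas import *
seed=dict(red_a=(445,142,44),red_b=(361,283,44),green=(446,-139,44),slate=(454,9,14),wood=(368,-276,14),stand=(603,-298,14),black=(652,-4,32),white=(581,293,32))
def mask(n,hsv):
    h,s,v=[hsv[...,i].astype(int) for i in range(3)]
    return {"r":((h<8)|(h>172))&(s>150),"g":(h>50)&(h<85)&(s>110),"sl":(s<70)&(v<125),"wo":(v<125)&(s>60),
            "st":(s<60)&(v>130),"bl":(v<70),"wh":(s<60)&(v>120)}[{"red_a":"r","red_b":"r","green":"g","slate":"sl","wood":"wo","stand":"st","black":"bl","white":"wh"}[n]]
def run():
    img={c:cv2.cvtColor(robot.camera(c),cv2.COLOR_RGB2HSV) for c in cal}
    for n,(x,y,z) in seed.items():
        for c in cal:
            m=mask(n,img[c]).astype(np.uint8); u,v=proj(c,np.array([[x,y,z/2.]]))[0]
            lim=np.zeros_like(m); cv2.circle(lim,(int(u),int(v)),55 if n in("black","white") else 32 if n=="stand" else 20,1,-1)
            k,l,st,ce=cv2.connectedComponentsWithStats(m*lim)
            if k<2: print(n,c,"none"); continue
            i=1+st[1:,4].argmax(); mm=l==i
            ctr,wh,a=yaw_of(c,mm,z)
            key={"red_a":"lid","red_b":"lid","green":"lid","black":"black_tray","white":"white_tray"}.get(n,n)
            shape["lid"]=disc(25,25,0)+[0,0,44]
            p,_=fit(key,{c:mm},np.deg2rad(a)+(np.pi/2 if wh[0]>wh[1] and "tray" in key else 0))
            print(n,c,"fit",p.round(1),"rect",np.round(ctr,1),np.round(wh,1),"yaw",round(np.deg2rad(a),3),"area",st[i,4])
if __name__=="__main__": run()
E
cat > plan.py <<'E'
# plan.py x,y,z,yaw ... : fractions per call from the measured pose, each call starting where the former ended
import sys,numpy as np
from scipy.spatial.transform import Rotation as R
from station import robot
s=robot.get_state(); p=np.array(s["position"]); q=R.from_rotvec(s["eef_rot"])
print("at",p.round(1),"yaw",round(np.arctan2(*q.apply([0,1,0])[[1,0]]),3),"gap",round(s["finger_gap"],1),"t",round(s["clock"],1))
for a in sys.argv[1:]:
    x,y,z,w=map(float,a.split(","))
    g=R.from_matrix(np.array([[-np.sin(w),np.cos(w),0],[np.cos(w),np.sin(w),0],[0,0,-1.]]))
    g=R.from_matrix(np.c_[[-np.sin(w),np.cos(w),0],[np.cos(w),np.sin(w),0],[0,0,-1.]])
    d=q.inv().apply(np.array([x,y,z])-p)/150; r=(q.inv()*g).as_rotvec()/1.5
    print(a,"->",d.round(3).tolist(),r.round(3).tolist(),"" if max(abs(d).max(),abs(r).max())<=1 else "TOO FAR")
    p=np.array([x,y,z]);q=g
E
sed -i '/g=R.from_matrix(np.array/d' plan.py
python3 col.py; python3 plan.py 290,-450,200,-0.8 380,-330,150,0 450,-140,120,0.24
```

```text
red_a scene fit [448.  139.4] rect [448.2 138.7] [42.  43.1] yaw 1.16 area 173
red_a top fit [447.9 138.2] rect [447.9 138. ] [37.2 41.5] yaw 0.032 area 247
red_b scene fit [360.2 281.1] rect [360.1 281.8] [42.2 41.4] yaw 1.161 area 142
red_b top fit [360.  279.8] rect [360.2 280.3] [39.1 39.6] yaw 0.831 area 260
green scene fit [ 449.5 -140.3] rect [ 449.4 -140.7] [39.5 38.5] yaw 1.159 area 180
green top fit [ 449.5 -141.5] rect [ 448.6 -140.8] [35.1 34.9] yaw 0.018 area 173
slate scene fit [454.7   7. ] rect [458.7   7. ] [51.9 53.9] yaw 1.16 area 343
slate top fit [453.2   8. ] rect [452.6   7.8] [53.2 53.4] yaw 1.144 area 503
wood scene fit [ 368.8 -276.9] rect [ 372.3 -276.3] [63.6 54.9] yaw 0.119 area 363
wood top fit [ 366.2 -271.7] rect [ 366.7 -275.6] [52.1 52.4] yaw 0.005 area 146
stand scene fit [ 602.5 -298.8] rect [ 605.6 -298.5] [107.4 104.6] yaw 1.157 area 1537
stand top fit [ 601.9 -299. ] rect [ 600.8 -297. ] [106.3 107.9] yaw 0.033 area 1568
black scene fit [652.8  -4.4] rect [656.2  -7.1] [116.7 161.3] yaw 0.219 area 2924
black top fit [649.7  -5.5] rect [646.3  -5.4] [114.9 152.5] yaw 0.215 area 2994
white scene fit [580.7 294.3] rect [583.1 289. ] [115.5 160. ] yaw 0.267 area 1843
white top fit [580.6 291.7] rect [578.2 287.6] [120.5 161.1] yaw 0.266 area 3271
at [ 187.9 -543.5  231.3] yaw -1.238 gap 85.6 t 1.2
290,-450,200,-0.8 -> [0.847, -0.367, 0.209] [0.0, -0.0, -0.292] 
380,-330,150,0 -> [0.988, -0.156, 0.333] [0.0, 0.0, -0.533] 
450,-140,120,0.24 -> [1.267, 0.467, 0.2] [0.0, 0.0, -0.16] TOO FAR
```

```bash
python3 plan.py 240,-405,200,-0.7 330,-265,180,-0.1 400,-125,150,0.217 430,13,120,.217 448,139,90,.217
```

```text
at [ 187.9 -543.5  231.3] yaw -1.238 gap 85.6 t 1.2
240,-405,200,-0.7 -> [0.63, -0.759, 0.209] [0.0, -0.0, -0.359] 
330,-265,180,-0.1 -> [1.1, -0.142, 0.133] [0.0, 0.0, -0.4] TOO FAR
400,-125,150,0.217 -> [0.975, 0.371, 0.2] [0.0, 0.0, -0.211] 
430,13,120,.217 -> [0.855, 0.393, 0.2] [0.0, 0.0, 0.0] 
448,139,90,.217 -> [0.794, 0.298, 0.2] [0.0, 0.0, 0.0]
```

Emit:
carry_out(increments=[{"delta_pos": [0.63,-0.76,0.21],"dr": [0,0,-0.36]},{"delta_pos": [0.63,-0.76,0.21],"dr": [0,0,-0.36]},{"delta_pos": [0.63,-0.76,0.21],"dr": [0,0,-0.36]},{"delta_pos": [0.63,-0.76,0.21],"dr": [0,0,-0.36]}], grip=85, force=30)

```text
clock: 1.7
position: [240.2, -402.9, 199.7]
eef_rot: [-2.846, -1.329, -0.0]
ft_force: [-0.4, -0.4, 0.0]
finger_gap: 85.0
grasp_force: 0.0
```

Emit:
carry_out(increments=[{"delta_pos": [1.0,-0.14,0.13],"dr": [0,0,-0.4]},{"delta_pos": [1.0,-0.14,0.13],"dr": [0,0,-0.4]},{"delta_pos": [1.0,-0.14,0.13],"dr": [0,0,-0.4]},{"delta_pos": [1.0,-0.14,0.13],"dr": [0,0,-0.4]}])

```text
clock: 2.2
position: [321.1, -276.6, 180.5]
eef_rot: [2.325, 2.111, -0.001]
ft_force: [-0.7, -1.0, 0.8]
finger_gap: 84.9
grasp_force: 0.0
```

Emit:
carry_out(increments=[{"delta_pos": [0.98,0.37,0.2],"dr": [0,0,-0.21]},{"delta_pos": [0.98,0.37,0.2],"dr": [0,0,-0.21]},{"delta_pos": [0.98,0.37,0.2],"dr": [0,0,-0.21]},{"delta_pos": [0.98,0.37,0.2],"dr": [0,0,-0.21]}])

```text
clock: 2.7
position: [390.9, -136.0, 150.3]
eef_rot: [1.967, 2.448, -0.001]
ft_force: [0.3, -1.0, 0.2]
finger_gap: 85.0
grasp_force: 0.0
```

Emit:
carry_out(increments=[{"delta_pos": [0.9,0.39,0.2],"dr": [0,0,0]},{"delta_pos": [0.9,0.39,0.2],"dr": [0,0,0]},{"delta_pos": [0.9,0.39,0.2],"dr": [0,0,0]},{"delta_pos": [0.9,0.39,0.2],"dr": [0,0,0]}])

```text
clock: 3.2
position: [419.1, 7.9, 120.4]
eef_rot: [1.967, 2.448, -0.001]
ft_force: [-0.6, -0.8, 0.8]
finger_gap: 85.2
grasp_force: 0.0
```

```bash
sleep 1; python3 plan.py 448,139,80,.217
```

```text
at [419.1   7.9 120.4] yaw 0.217 gap 85.2 t 3.2
448,139,80,.217 -> [0.812, 0.376, 0.268] [0.0, 0.001, -0.0]
```

Emit:
carry_out(increments=[{"delta_pos": [0.81,0.375,0.3],"dr": [0,0,0]},{"delta_pos": [0.81,0.375,0.3],"dr": [0,0,0]},{"delta_pos": [0.81,0.375,0.3],"dr": [0,0,0]},{"delta_pos": [0.81,0.375,0.55],"dr": [0,0,0]},{"delta_pos": [0.81,0.375,0.745],"dr": [0,0,0]},{"delta_pos": [0.81,0.375,0.745],"dr": [0,0,0]}])

```text
clock: 3.95
position: [446.0, 137.2, 7.4]
eef_rot: [-1.97, -2.445, 0.006]
ft_force: [0.1, -0.3, 0.5]
finger_gap: 85.1
grasp_force: 0.0
```

Emit:
carry_out(increments=[{"delta_pos": [0,0,0]},{"delta_pos": [0,0,0]},{"delta_pos": [0,0,0]},{"delta_pos": [0,0,0]},{"delta_pos": [0,0,0]}], grip=40, force=25)

```text
$.increments[0]: bad value
```

```bash
python3 - <<'E'
import numpy as np
w=.217
for s in (1,-1): print(np.array([651,-5])+s*36*np.array([-np.sin(w),np.cos(w)]))
E
python3 plan.py 448,139,80,.217 545,80,80,.217 643.2,30.1,70,.217 643.2,30.1,14,.217 
```

```text
[643.24916569  30.15571884]
[658.75083431 -40.15571884]
at [446.  137.2   7.4] yaw 0.215 gap 85.1 t 4.0
448,139,80,.217 -> [0.008, 0.013, -0.484] [-0.003, 0.001, -0.002] 
545,80,80,.217 -> [-0.523, 0.547, 0.0] [0.0, 0.0, 0.0] 
643.2,30.1,70,.217 -> [-0.466, 0.568, 0.067] [0.0, 0.0, 0.0] 
643.2,30.1,14,.217 -> [0.0, 0.0, 0.373] [0.0, 0.0, 0.0]
```

Emit:
carry_out(increments=[{"delta_pos": [0,0,0],"dr": [0,0,0]},{"delta_pos": [0,0,0],"dr": [0,0,0]},{"delta_pos": [0,0,0],"dr": [0,0,0]},{"delta_pos": [0,0,0],"dr": [0,0,0]},{"delta_pos": [0,0,0],"dr": [0,0,0]}], grip=40, force=25)

```text
clock: 4.58
position: [448.1, 139.2, 10.1]
eef_rot: [1.965, 2.447, 0.003]
ft_force: [0.1, -1.9, 6.0]
finger_gap: 48.5
grasp_force: 25.4
```

Emit:
carry_out(increments=[{"delta_pos": [0,0,-0.25],"dr": [0,0,0]},{"delta_pos": [0,0,-0.5],"dr": [0,0,0]},{"delta_pos": [0,0,-0.5],"dr": [0,0,0]},{"delta_pos": [0,0,-0.5],"dr": [0,0,0]}])

```text
clock: 5.08
position: [446.3, 139.5, 83.6]
eef_rot: [1.968, 2.449, 0.0]
ft_force: [0.0, 1.0, -0.4]
finger_gap: 48.7
grasp_force: 26.1
```

```bash
python3 plan.py 545,80,80,.217 643.2,30.1,70,.217 643.2,30.1,14,.217; python3 look.py 1
```

```text
at [446.3 139.5  83.6] yaw 0.217 gap 48.7 t 5.1
545,80,80,.217 -> [-0.529, 0.557, 0.024] [0.0, 0.0, 0.0] 
643.2,30.1,70,.217 -> [-0.466, 0.568, 0.067] [0.0, 0.0, 0.0] 
643.2,30.1,14,.217 -> [0.0, 0.0, 0.373] [0.0, 0.0, 0.0]
```

View pics/scene_1.png

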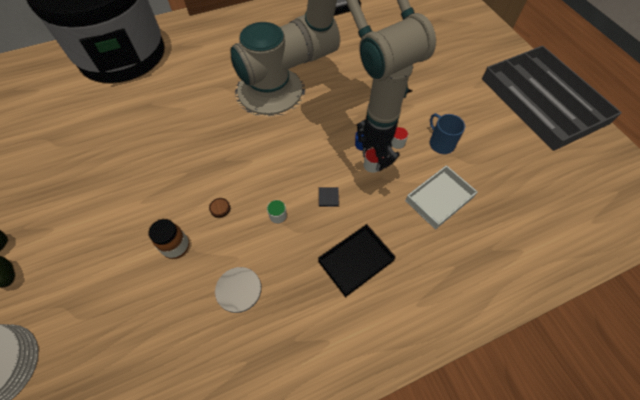

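The pod is held at scene px (374,158), at 48.7 mm opening. Next I take it to the black tray.

Emit:
carry_out(increments=[{"delta_pos": [-0.53,0.557,0.024],"dr": [0,0,0]},{"delta_pos": [-0.53,0.557,0.024],"dr": [0,0,0]},{"delta_pos": [-0.53,0.557,0.024],"dr": [0,0,0]},{"delta_pos": [-0.995,0.99,0.09],"dr": [0,0,0]},{"delta_pos": [-0.995,0.99,0.09],"dr": [0,0,0]},{"delta_pos": [-0.995,0.99,0.09],"dr": [0,0,0]},{"delta_pos": [-0.995,0.99,0.09],"dr": [0,0,0]}])

```text
clock: 6.05
position: [621.6, 26.6, 68.8]
eef_rot: [-1.965, -2.446, 0.003]
ft_force: [0.5, 0.2, -0.5]
finger_gap: 48.8
grasp_force: 26.2
```

```bash
python3 plan.py 643.2,30.1,14.5,.217
```

```text
at [621.6  26.6  68.8] yaw 0.217 gap 48.8 t 6.0
643.2,30.1,14.5,.217 -> [-0.009, 0.147, 0.362] [-0.003, -0.001, 0.0]
```

Emit:
carry_out(increments=[{"delta_pos": [-0.009,0.147,0.0],"dr": [0,0,0]},{"delta_pos": [-0.009,0.147,0.0],"dr": [0,0,0]},{"delta_pos": [-0.009,0.147,0.2],"dr": [0,0,0]},{"delta_pos": [-0.009,0.147,0.34],"dr": [0,0,0]},{"delta_pos": [-0.009,0.147,0.36],"dr": [0,0,0]},{"delta_pos": [-0.009,0.147,0.36],"dr": [0,0,0]}])

```text
clock: 6.8
position: [645.0, 29.6, 16.5]
eef_rot: [-1.967, -2.449, 0.0]
ft_force: [-0.1, -0.5, -0.4]
finger_gap: 48.6
grasp_force: 26.2
```

Emit:
carry_out(increments=[{"delta_pos": [0,-0.01,0.015],"dr": [0,0,0]},{"delta_pos": [0,-0.01,0.015],"dr": [0,0,0]}])

```text
clock: 7.05
position: [644.2, 28.9, 14.4]
eef_rot: [1.967, 2.448, 0.001]
ft_force: [-0.1, -0.0, 0.1]
finger_gap: 49.0
grasp_force: 26.2
```

Emit:
carry_out(increments=[{"delta_pos": [0,0,0],"dr": [0,0,0]},{"delta_pos": [0,0,0],"dr": [0,0,0]},{"delta_pos": [0,0,0],"dr": [0,0,0]},{"delta_pos": [0,0,-0.15],"dr": [0,0,0]},{"delta_pos": [0,0,-0.5],"dr": [0,0,0]},{"delta_pos": [0,0,-0.5],"dr": [0,0,0]}], grip=66)

```text
clock: 7.8
position: [647.7, 28.8, 93.5]
eef_rot: [1.963, 2.443, 0.009]
ft_force: [0.7, -0.6, -0.0]
finger_gap: 66.1
grasp_force: 0.0
```

```bash
python3 plan.py 540,130,85,.217 440,215,85,.217 360,280.5,80,.217
```

```text
at [647.7  28.8  93.5] yaw 0.217 gap 66.1 t 7.8
540,130,85,.217 -> [0.814, -0.556, 0.049] [0.006, 0.002, 0.0] 
440,215,85,.217 -> [0.697, -0.529, 0.0] [0.0, 0.0, 0.0] 
360,280.5,80,.217 -> [0.541, -0.427, 0.033] [0.0, 0.0, 0.0]
```

Emit:
carry_out(increments=[{"delta_pos": [0.81,-0.55,0.05],"dr": [0,0,0]},{"delta_pos": [0.81,-0.55,0.05],"dr": [0,0,0]},{"delta_pos": [0.81,-0.55,0.05],"dr": [0,0,0]},{"delta_pos": [0.81,-0.55,0.05],"dr": [0,0,0]}], grip=85)

```text
clock: 8.3
position: [536.5, 130.5, 81.0]
eef_rot: [-1.965, -2.451, 0.001]
ft_force: [0.5, -0.6, 0.7]
finger_gap: 84.9
grasp_force: 0.0
```

Emit:
carry_out(increments=[{"delta_pos": [0.7,-0.53,0],"dr": [0,0,0]},{"delta_pos": [0.7,-0.53,0],"dr": [0,0,0]},{"delta_pos": [0.7,-0.53,0],"dr": [0,0,0]},{"delta_pos": [0.7,-0.53,0],"dr": [0,0,0]},{"delta_pos": [0.7,-0.53,0],"dr": [0,0,0]}])

```text
clock: 8.93
position: [439.7, 214.5, 81.4]
eef_rot: [1.969, 2.446, 0.002]
ft_force: [-0.3, -1.2, 0.2]
finger_gap: 85.2
grasp_force: 0.0
```

```bash
python3 plan.py 360,280.5,80,.217 360,280.5,10,.217; python3 col.py | grep -E "red"
```

```text
at [439.7 214.5  81.4] yaw 0.216 gap 85.2 t 8.9
360,280.5,80,.217 -> [0.543, -0.425, 0.008] [0.001, 0.0, -0.001] 
360,280.5,10,.217 -> [0.0, 0.0, 0.467] [0.0, 0.0, 0.0] 
red_a scene none
red_a top none
red_b scene fit [361.6 265.1] rect [360.8 265.2] [24.3  8.3] yaw 0.076 area 17
red_b top fit [360.  280.1] rect [359.6 280.9] [39.  38.5] yaw 0.058 area 256
```

Emit:
carry_out(increments=[{"delta_pos": [0.543,-0.425,0],"dr": [0,0,0]},{"delta_pos": [0.543,-0.425,0],"dr": [0,0,0]},{"delta_pos": [0.543,-0.425,0],"dr": [0,0,0]},{"delta_pos": [0.543,-0.425,0.25],"dr": [0,0,0]},{"delta_pos": [0.543,-0.425,0.47],"dr": [0,0,0]},{"delta_pos": [0.543,-0.425,0.47],"dr": [0,0,0]}])

```text
clock: 9.78
position: [357.2, 279.5, 9.1]
eef_rot: [-1.969, -2.447, 0.007]
ft_force: [-0.1, 0.5, 0.0]
finger_gap: 85.3
grasp_force: 0.0
```

Emit:
carry_out(increments=[{"delta_pos": [0,0,0],"dr": [0,0,0]},{"delta_pos": [0,0,0],"dr": [0,0,0]},{"delta_pos": [0,0,0],"dr": [0,0,0]},{"delta_pos": [0,0,0],"dr": [0,0,0]},{"delta_pos": [0,0,0],"dr": [0,0,0]}], grip=40, force=25)

```text
clock: 10.4
position: [358.9, 281.5, 12.2]
eef_rot: [1.966, 2.448, 0.005]
ft_force: [1.2, -1.7, 7.0]
finger_gap: 48.4
grasp_force: 25.8
```

Emit:
carry_out(increments=[{"delta_pos": [0,0,-0.25],"dr": [0,0,0]},{"delta_pos": [0,0,-0.5],"dr": [0,0,0]},{"delta_pos": [0,0,-0.6],"dr": [0,0,0]},{"delta_pos": [0,0,-0.6],"dr": [0,0,0]},{"delta_pos": [0,0,-0.6],"dr": [0,0,0]}])

```text
clock: 11.02
position: [356.8, 280.8, 100.3]
eef_rot: [-1.967, -2.449, 0.002]
ft_force: [0.2, -0.1, 0.1]
finger_gap: 48.6
grasp_force: 26.2
```

```bash
python3 plan.py 450,160,98,.217 550,50,98,.217 658.8,-40.2,98,.217 658.8,-40.2,15,.217
```

```text
at [356.8 280.8 100.3] yaw 0.217 gap 48.6 t 11.0
450,160,98,.217 -> [-0.92, 0.433, 0.015] [-0.001, 0.0, 0.0] 
550,50,98,.217 -> [-0.86, 0.493, 0.0] [0.0, 0.0, 0.0] 
658.8,-40.2,98,.217 -> [-0.743, 0.579, 0.0] [0.0, 0.0, 0.0] 
658.8,-40.2,15,.217 -> [0.0, 0.0, 0.553] [0.0, 0.0, 0.0]
```

Emit:
carry_out(increments=[{"delta_pos": [-0.92,0.433,0.015],"dr": [0,0,0]},{"delta_pos": [-0.92,0.433,0.015],"dr": [0,0,0]},{"delta_pos": [-0.92,0.433,0.015],"dr": [0,0,0]},{"delta_pos": [-0.92,0.433,0.015],"dr": [0,0,0]}])

```text
clock: 11.52
position: [451.2, 158.7, 97.3]
eef_rot: [-1.971, -2.445, 0.003]
ft_force: [-0.2, -0.4, -0.4]
finger_gap: 48.3
grasp_force: 26.2
```

Emit:
carry_out(increments=[{"delta_pos": [-0.86,0.493,0],"dr": [0,0,0]},{"delta_pos": [-0.86,0.493,0],"dr": [0,0,0]},{"delta_pos": [-0.86,0.493,0],"dr": [0,0,0]},{"delta_pos": [-0.86,0.493,0],"dr": [0,0,0]}])

```text
clock: 12.02
position: [550.3, 50.2, 97.6]
eef_rot: [-1.968, -2.446, 0.001]
ft_force: [-1.2, 0.4, -0.6]
finger_gap: 48.5
grasp_force: 26.2
```

Emit:
carry_out(increments=[{"delta_pos": [-0.743,0.579,0],"dr": [0,0,0]},{"delta_pos": [-0.743,0.579,0],"dr": [0,0,0]},{"delta_pos": [-0.743,0.579,0],"dr": [0,0,0]},{"delta_pos": [-0.743,0.579,0],"dr": [0,0,0]},{"delta_pos": [-0.743,0.579,0],"dr": [0,0,0]}])

```text
clock: 12.65
position: [657.0, -37.7, 98.1]
eef_rot: [-1.964, -2.448, 0.002]
ft_force: [-0.2, 0.9, -0.0]
finger_gap: 48.8
grasp_force: 26.2
```

```bash
python3 plan.py 658.8,-40.2,17,.217;python3 look.py 2
```

```text
at [657.  -37.7  98.1] yaw 0.218 gap 48.8 t 12.7
658.8,-40.2,17,.217 -> [-0.02, 0.009, 0.541] [-0.002, -0.001, 0.001]
```

View pics/scene_2.png

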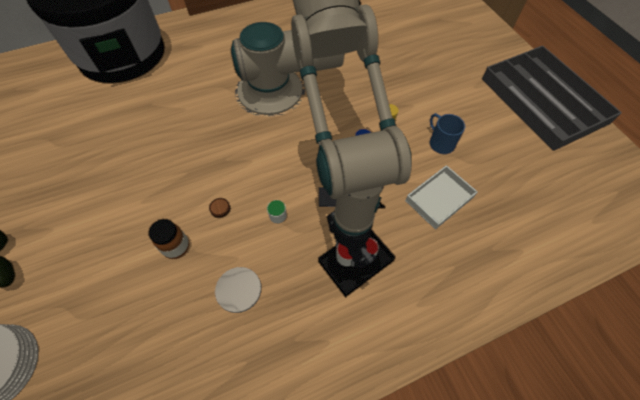

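The first red pod stands in the tray (px 372,247) and the second hangs above it (px 345,252). Now I lower it.

Emit:
carry_out(increments=[{"delta_pos": [-0.02,0.009,0.25],"dr": [0,0,0]},{"delta_pos": [-0.02,0.009,0.45],"dr": [0,0,0]},{"delta_pos": [-0.02,0.009,0.53],"dr": [0,0,0]},{"delta_pos": [-0.02,0.009,0.54],"dr": [0,0,0]},{"delta_pos": [-0.02,0.009,0.54],"dr": [0,0,0]}])

```text
clock: 13.38
position: [662.1, -42.4, 18.7]
eef_rot: [1.966, 2.448, 0.001]
ft_force: [-0.1, -0.3, 0.1]
finger_gap: 48.6
grasp_force: 26.2
```

Emit:
carry_out(increments=[{"delta_pos": [0,0,0],"dr": [0,0,0]},{"delta_pos": [0,0,0],"dr": [0,0,0]},{"delta_pos": [0,0,0],"dr": [0,0,0]},{"delta_pos": [0,0,-0.15],"dr": [0,0,0]},{"delta_pos": [0,0,-0.5],"dr": [0,0,0]},{"delta_pos": [0,0,-0.5],"dr": [0,0,0]}], grip=66)

```text
clock: 14.12
position: [664.8, -43.1, 97.5]
eef_rot: [1.962, 2.442, 0.008]
ft_force: [-0.0, -0.1, -0.6]
finger_gap: 65.9
grasp_force: 0.0
```

```bash
python3 plan.py 555,-85,90,.217 449.5,-140.5,80,.217 449.5,-140.5,10,.217; python3 col.py | grep -E "gr|sl|wo"
```

```text
at [664.8 -43.1  97.5] yaw 0.217 gap 65.9 t 14.1
555,-85,90,.217 -> [-0.115, -0.776, 0.043] [0.006, 0.003, -0.0] 
449.5,-140.5,80,.217 -> [-0.21, -0.766, 0.067] [0.0, 0.0, 0.0] 
449.5,-140.5,10,.217 -> [0.0, 0.0, 0.467] [0.0, 0.0, 0.0] 
green scene fit [ 449.5 -140.3] rect [ 449.4 -140.7] [39.5 38.5] yaw 1.159 area 180
green top fit [ 449.3 -141.5] rect [ 448.6 -140.8] [35.1 34.9] yaw 0.018 area 169
slate scene fit [459.5  24.3] rect [460.   21.7] [ 79.8 124.2] yaw 1.161 area 709
slate top fit [450.4  14.6] rect [448.9  12.2] [93.7  9.5] yaw 1.46 area 101
wood scene fit [ 368.8 -276.9] rect [ 372.3 -276.3] [63.6 54.9] yaw 0.119 area 361
wood top fit [ 365.4 -271.3] rect [ 365.6 -275.5] [49.5 52.8] yaw 0.029 area 135
```

Emit:
carry_out(increments=[{"delta_pos": [-0.115,-0.776,0.043],"dr": [0,0,0]},{"delta_pos": [-0.115,-0.776,0.043],"dr": [0,0,0]},{"delta_pos": [-0.115,-0.776,0.043],"dr": [0,0,0]},{"delta_pos": [-0.115,-0.776,0.043],"dr": [0,0,0]}], grip=85)

```text
clock: 14.72
position: [551.6, -84.6, 85.5]
eef_rot: [-1.969, -2.448, -0.0]
ft_force: [0.6, 0.1, 0.1]
finger_gap: 84.9
grasp_force: 0.0
```

Emit:
carry_out(increments=[{"delta_pos": [-0.21,-0.766,0.067],"dr": [0,0,0]},{"delta_pos": [-0.21,-0.766,0.067],"dr": [0,0,0]},{"delta_pos": [-0.21,-0.766,0.067],"dr": [0,0,0]},{"delta_pos": [-0.21,-0.766,0.067],"dr": [0,0,0]},{"delta_pos": [-0.21,-0.766,0.067],"dr": [0,0,0]},{"delta_pos": [-0.21,-0.766,0.067],"dr": [0,0,0]}])

```text
clock: 15.48
position: [447.3, -139.7, 76.1]
eef_rot: [1.966, 2.45, 0.0]
ft_force: [-0.4, 0.2, -0.1]
finger_gap: 85.2
grasp_force: 0.0
```

```bash
python3 plan.py 449.5,-140.5,11,.217;python3 look.py 3
```

```text
at [ 447.3 -139.7   76.1] yaw 0.218 gap 85.2 t 15.5
449.5,-140.5,11,.217 -> [-0.008, 0.013, 0.434] [0.0, 0.0, 0.001]
```

View pics/scene_3.png

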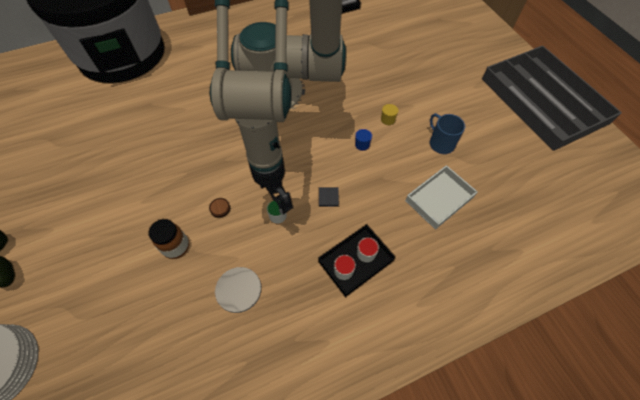

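Both red pods stand upright in the black tray (px 344,266 and 368,248). The open gripper is over the green pod (px 277,211).

Emit:
carry_out(increments=[{"delta_pos": [-0.008,0.013,0.2],"dr": [0,0,0]},{"delta_pos": [-0.008,0.013,0.43],"dr": [0,0,0]},{"delta_pos": [-0.008,0.013,0.43],"dr": [0,0,0]}])

```text
clock: 15.95
position: [446.4, -139.6, 9.8]
eef_rot: [-1.964, -2.445, 0.002]
ft_force: [-1.1, -0.7, -0.2]
finger_gap: 85.3
grasp_force: 0.0
```

Emit:
carry_out(increments=[{"delta_pos": [0,0,0],"dr": [0,0,0]},{"delta_pos": [0,0,0],"dr": [0,0,0]},{"delta_pos": [0,0,0],"dr": [0,0,0]},{"delta_pos": [0,0,0],"dr": [0,0,0]},{"delta_pos": [0,0,0],"dr": [0,0,0]}], grip=40, force=25)

```text
clock: 16.58
position: [449.2, -141.2, 13.0]
eef_rot: [1.966, 2.446, 0.001]
ft_force: [-0.6, 0.6, 7.5]
finger_gap: 48.4
grasp_force: 25.9
```

Emit:
carry_out(increments=[{"delta_pos": [0,0,-0.25],"dr": [0,0,0]},{"delta_pos": [0,0,-0.5],"dr": [0,0,0]},{"delta_pos": [0,0,-0.6],"dr": [0,0,0]},{"delta_pos": [0,0,-0.6],"dr": [0,0,0]},{"delta_pos": [0,0,-0.6],"dr": [0,0,0]}])

```text
clock: 17.2
position: [447.5, -140.5, 101.1]
eef_rot: [-1.967, -2.448, 0.0]
ft_force: [-0.2, 0.4, -0.2]
finger_gap: 48.6
grasp_force: 26.1
```

```bash
python3 plan.py 455,0,98,.262 490,140,98,.262 581,255,98,.262 581,292,98,.262 581,292,17,.262
```

```text
at [ 447.5 -140.5  101.1] yaw 0.217 gap 48.6 t 17.2
455,0,98,.262 -> [0.904, 0.25, 0.021] [-0.001, -0.0, -0.03] 
490,140,98,.262 -> [0.841, 0.467, 0.0] [0.0, 0.0, 0.0] 
581,255,98,.262 -> [0.583, 0.785, 0.0] [0.0, 0.0, 0.0] 
581,292,98,.262 -> [0.238, 0.064, 0.0] [0.0, 0.0, 0.0] 
581,292,17,.262 -> [0.0, 0.0, 0.54] [0.0, 0.0, 0.0]
```

Emit:
carry_out(increments=[{"delta_pos": [0.904,0.25,0.021],"dr": [0,0,-0.03]},{"delta_pos": [0.904,0.25,0.021],"dr": [0,0,-0.03]},{"delta_pos": [0.904,0.25,0.021],"dr": [0,0,-0.03]},{"delta_pos": [0.904,0.25,0.021],"dr": [0,0,-0.03]}])

```text
clock: 17.7
position: [455.0, 0.4, 97.6]
eef_rot: [-1.908, -2.494, 0.002]
ft_force: [-0.1, -0.3, -1.0]
finger_gap: 48.6
grasp_force: 26.1
```

Emit:
carry_out(increments=[{"delta_pos": [0.841,0.467,0],"dr": [0,0,0]},{"delta_pos": [0.841,0.467,0],"dr": [0,0,0]},{"delta_pos": [0.841,0.467,0],"dr": [0,0,0]},{"delta_pos": [0.841,0.467,0],"dr": [0,0,0]}])

```text
clock: 18.2
position: [490.9, 139.2, 97.9]
eef_rot: [1.911, 2.494, -0.002]
ft_force: [-0.4, 0.3, -0.4]
finger_gap: 48.2
grasp_force: 26.1
```

Emit:
carry_out(increments=[{"delta_pos": [0.82,0.85,0],"dr": [0,0,0]},{"delta_pos": [0.82,0.85,0],"dr": [0,0,0]},{"delta_pos": [0.82,0.85,0],"dr": [0,0,0]},{"delta_pos": [0.82,0.85,0],"dr": [0,0,0]},{"delta_pos": [0.82,0.85,0],"dr": [0,0,0]},{"delta_pos": [0.82,0.85,0],"dr": [0,0,0]}])

```text
clock: 18.95
position: [581.1, 289.2, 98.3]
eef_rot: [-1.915, -2.49, 0.003]
ft_force: [0.3, 0.6, -0.8]
finger_gap: 48.4
grasp_force: 26.2
```

```bash
python3 plan.py 581,292,18,.262
```

```text
at [581.1 289.2  98.3] yaw 0.26 gap 48.4 t 18.9
581,292,18,.262 -> [0.019, 0.005, 0.535] [-0.001, 0.001, -0.001]
```

Emit:
carry_out(increments=[{"delta_pos": [0,0,0.25],"dr": [0,0,0]},{"delta_pos": [0,0,0.45],"dr": [0,0,0]},{"delta_pos": [0,0,0.54],"dr": [0,0,0]},{"delta_pos": [0,0,0.54],"dr": [0,0,0]},{"delta_pos": [0,0,0.54],"dr": [0,0,0]}])

```text
clock: 19.58
position: [582.4, 291.3, 18.2]
eef_rot: [1.912, 2.491, 0.002]
ft_force: [0.4, -0.2, 0.2]
finger_gap: 48.6
grasp_force: 27.0
```

Emit:
carry_out(increments=[{"delta_pos": [0,0,0],"dr": [0,0,0]},{"delta_pos": [0,0,0],"dr": [0,0,0]},{"delta_pos": [0,0,0],"dr": [0,0,0]},{"delta_pos": [0,0,-0.15],"dr": [0,0,0]},{"delta_pos": [0,0,-0.55],"dr": [0,0,0]},{"delta_pos": [0,0,-0.55],"dr": [0,0,0]},{"delta_pos": [0,0,-0.55],"dr": [0,0,0]}], grip=66)

```text
clock: 20.45
position: [581.6, 291.6, 100.0]
eef_rot: [1.912, 2.493, 0.0]
ft_force: [0.1, 0.0, -0.1]
finger_gap: 65.9
grasp_force: 0.0
```

```bash
python3 plan.py 535,160,90,.0 480,50,80,-.427 454,7.5,60,-.427; python3 col.py | grep -E "sla|gree|whi"
```

```text
at [581.6 291.6 100. ] yaw 0.262 gap 65.9 t 20.4
535,160,90,.0 -> [-0.767, -0.527, 0.067] [0.0, 0.0, 0.175] 
480,50,80,-.427 -> [-0.733, -0.367, 0.067] [0.0, 0.0, 0.285] 
454,7.5,60,-.427 -> [-0.33, -0.04, 0.133] [0.0, 0.0, 0.0] 
green scene none
green top none
slate scene fit [454.7   6.9] rect [458.7   7. ] [51.9 53.9] yaw 1.16 area 342
slate top fit [452.9   7.8] rect [452.6   7.9] [53.2 53.4] yaw 1.144 area 493
white scene fit [601.  266.7] rect [583.1 288.6] [114.9 159.9] yaw 0.26 area 612
white top fit [587.4 255.9] rect [584.1 264.9] [121.2 114.4] yaw 0.262 area 1713
```

Emit:
carry_out(increments=[{"delta_pos": [-0.767,-0.527,0.067],"dr": [0,0,0.175]},{"delta_pos": [-0.767,-0.527,0.067],"dr": [0,0,0.175]},{"delta_pos": [-0.767,-0.527,0.067],"dr": [0,0,0.175]},{"delta_pos": [-0.767,-0.527,0.067],"dr": [0,0,0.175]}], grip=85)

```text
clock: 21.05
position: [534.9, 159.5, 89.1]
eef_rot: [-2.223, -2.218, 0.001]
ft_force: [0.4, 0.2, 0.5]
finger_gap: 85.2
grasp_force: 0.0
```

Emit:
carry_out(increments=[{"delta_pos": [-0.733,-0.367,0.067],"dr": [0,0,0.285]},{"delta_pos": [-0.733,-0.367,0.067],"dr": [0,0,0.285]},{"delta_pos": [-0.733,-0.367,0.067],"dr": [0,0,0.285]},{"delta_pos": [-0.733,-0.367,0.067],"dr": [0,0,0.285]}])

```text
clock: 21.55
position: [481.5, 50.7, 79.9]
eef_rot: [2.642, 1.7, 0.003]
ft_force: [0.2, -0.6, 0.2]
finger_gap: 84.7
grasp_force: 0.0
```

Emit:
carry_out(increments=[{"delta_pos": [-0.33,-0.04,0.2],"dr": [0,0,0]},{"delta_pos": [-0.33,-0.04,0.2],"dr": [0,0,0]},{"delta_pos": [-0.33,-0.04,0.2],"dr": [0,0,0]},{"delta_pos": [-0.33,-0.04,0.2],"dr": [0,0,0]}])

```text
clock: 22.05
position: [456.0, 8.4, 50.4]
eef_rot: [2.64, 1.701, 0.003]
ft_force: [1.0, 0.5, -0.1]
finger_gap: 84.9
grasp_force: 0.0
```

```bash
python3 plan.py 454,7.5,0,-.427;python3 look.py 4
```

```text
at [456.    8.4  50.4] yaw -0.426 gap 84.9 t 22.1
454,7.5,0,-.427 -> [-0.011, -0.011, 0.336] [0.002, -0.001, 0.001]
```

View pics/scene_4.png

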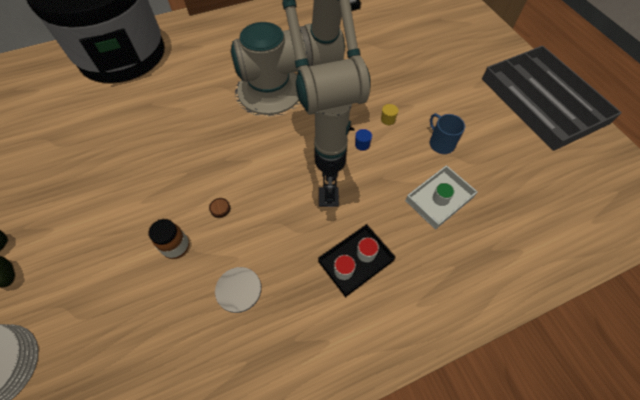

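The green pod stands upright in the white tray (px 444,193). The gripper is over the slate (px 329,197).

Emit:
carry_out(increments=[{"delta_pos": [-0.011,-0.011,0.2],"dr": [0,0,0]},{"delta_pos": [-0.011,-0.011,0.33],"dr": [0,0,0]},{"delta_pos": [-0.011,-0.011,0.33],"dr": [0,0,0]},{"delta_pos": [-0.011,-0.011,0.33],"dr": [0,0,0]}])

```text
clock: 22.65
position: [452.9, 6.8, 0.9]
eef_rot: [2.641, 1.699, 0.002]
ft_force: [0.1, 0.1, 0.5]
finger_gap: 85.1
grasp_force: 0.0
```

Emit:
carry_out(increments=[{"delta_pos": [0,0,0],"dr": [0,0,0]},{"delta_pos": [0,0,0],"dr": [0,0,0]},{"delta_pos": [0,0,0],"dr": [0,0,0]}], grip=62)

```text
clock: 23.02
position: [452.2, 6.6, 0.6]
eef_rot: [2.642, 1.699, 0.001]
ft_force: [-0.2, -0.1, -0.7]
finger_gap: 61.9
grasp_force: 0.0
```

Emit:
carry_out(increments=[{"delta_pos": [0.006,0.006,0.015],"dr": [0,0,0]},{"delta_pos": [0.006,0.006,0.015],"dr": [0,0,0]}])

```text
clock: 23.28
position: [453.2, 7.1, -2.1]
eef_rot: [-2.643, -1.699, 0.0]
ft_force: [-0.7, 0.3, 0.0]
finger_gap: 61.7
grasp_force: 0.0
```

Emit:
carry_out(increments=[{"delta_pos": [0,0,0],"dr": [0,0,0]},{"delta_pos": [0,0,0],"dr": [0,0,0]},{"delta_pos": [0,0,0],"dr": [0,0,0]},{"delta_pos": [0,0,0],"dr": [0,0,0]}], grip=45, force=40)

```text
clock: 23.78
position: [453.2, 7.1, -1.8]
eef_rot: [2.642, 1.699, 0.0]
ft_force: [-0.7, 0.0, 6.1]
finger_gap: 54.8
grasp_force: 42.8
```

Emit:
carry_out(increments=[{"delta_pos": [0,0,-0.15],"dr": [0,0,0]},{"delta_pos": [0,0,-0.4],"dr": [0,0,0]},{"delta_pos": [0,0,-0.6],"dr": [0,0,0]},{"delta_pos": [0,0,-0.6],"dr": [0,0,0]},{"delta_pos": [0,0,-0.6],"dr": [0,0,0]}])

```text
clock: 24.4
position: [452.3, 7.3, 87.1]
eef_rot: [-2.642, -1.698, 0.002]
ft_force: [0.1, -0.1, -1.2]
finger_gap: 54.6
grasp_force: 43.0
```

```bash
python3 plan.py 500,-120,90,-.427 560,-230,90,-.427 602,-299,80,-.427;python3 look.py 5
```

```text
at [452.3   7.3  87.1] yaw -0.428 gap 54.6 t 24.4
500,-120,90,-.427 -> [-0.64, 0.642, -0.02] [-0.001, 0.0, -0.001] 
560,-230,90,-.427 -> [-0.502, 0.668, 0.0] [0.0, 0.0, 0.0] 
602,-299,80,-.427 -> [-0.303, 0.445, 0.067] [0.0, 0.0, 0.0]
```

View pics/scene_5.png

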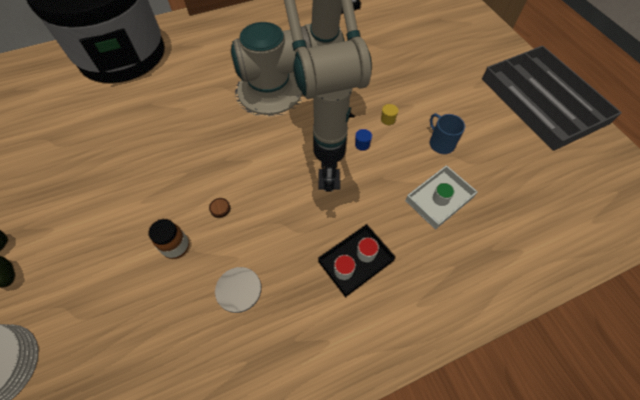

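The slate is held, its shadow at px (325,215). Next I move to the stand.

Emit:
carry_out(increments=[{"delta_pos": [-0.64,0.642,-0.02],"dr": [0,0,0]},{"delta_pos": [-0.64,0.642,-0.02],"dr": [0,0,0]},{"delta_pos": [-0.64,0.642,-0.02],"dr": [0,0,0]},{"delta_pos": [-0.64,0.642,-0.02],"dr": [0,0,0]}])

```text
clock: 25.0
position: [500.1, -120.3, 89.7]
eef_rot: [-2.642, -1.695, 0.003]
ft_force: [-0.2, 0.5, -1.3]
finger_gap: 54.6
grasp_force: 43.0
```

Emit:
carry_out(increments=[{"delta_pos": [-0.4,0.55,0],"dr": [0,0,0]},{"delta_pos": [-0.4,0.55,0],"dr": [0,0,0]},{"delta_pos": [-0.805,0.99,0.067],"dr": [0,0,0]},{"delta_pos": [-0.805,0.99,0.067],"dr": [0,0,0]},{"delta_pos": [-0.805,0.99,0.067],"dr": [0,0,0]},{"delta_pos": [-0.805,0.99,0.067],"dr": [0,0,0]}])

```text
clock: 25.75
position: [584.8, -289.0, 80.3]
eef_rot: [-2.639, -1.699, 0.001]
ft_force: [-0.4, 0.5, -1.2]
finger_gap: 55.1
grasp_force: 43.0
```

```bash
python3 plan.py 602,-299,40,-.427
```

```text
at [ 584.8 -289.    80.3] yaw -0.427 gap 55.1 t 25.8
602,-299,40,-.427 -> [-0.013, 0.133, 0.268] [-0.002, -0.001, 0.0]
```

Emit:
carry_out(increments=[{"delta_pos": [-0.013,0.133,0.15],"dr": [0,0,0]},{"delta_pos": [-0.013,0.133,0.268],"dr": [0,0,0]},{"delta_pos": [-0.013,0.133,0.268],"dr": [0,0,0]},{"delta_pos": [-0.013,0.133,0.268],"dr": [0,0,0]}])

```text
clock: 26.25
position: [602.8, -300.9, 41.2]
eef_rot: [-2.642, -1.7, 0.0]
ft_force: [-0.6, -0.6, -0.9]
finger_gap: 55.0
grasp_force: 43.0
```

```bash
python3 plan.py 602,-299,13,-.427
```

```text
at [ 602.8 -300.9   41.2] yaw -0.427 gap 55.0 t 26.2
602,-299,13,-.427 -> [0.009, -0.01, 0.188] [-0.0, -0.0, -0.0]
```

Emit:
carry_out(increments=[{"delta_pos": [0.009,-0.008,0.1],"dr": [0,0,0]},{"delta_pos": [0.009,-0.008,0.17],"dr": [0,0,0]},{"delta_pos": [0.009,-0.008,0.188],"dr": [0,0,0]},{"delta_pos": [0.009,-0.008,0.188],"dr": [0,0,0]},{"delta_pos": [0.009,-0.008,0.188],"dr": [0,0,0]}])

```text
clock: 26.88
position: [602.8, -300.1, 12.4]
eef_rot: [2.642, 1.699, 0.0]
ft_force: [-1.2, -0.7, -1.2]
finger_gap: 55.2
grasp_force: 43.0
```

```bash
python3 plan.py 602,-299,12.5,-.427; python3 -c "
from station import robot
print(robot.get_state()['ft_force'])"
```

```text
at [ 602.8 -300.1   12.4] yaw -0.428 gap 55.2 t 26.9
602,-299,12.5,-.427 -> [0.005, -0.008, -0.0] [0.0, 0.0, -0.001] 
[-1.15356013 -0.72206938 -1.2045544 ]
```

Emit:
carry_out(increments=[{"delta_pos": [0.005,-0.006,0.006],"dr": [0,0,0]},{"delta_pos": [0.005,-0.006,0.006],"dr": [0,0,0]}])

```text
clock: 27.12
position: [602.8, -299.8, 12.4]
eef_rot: [2.64, 1.698, 0.001]
ft_force: [0.4, -1.4, 3.1]
finger_gap: 54.7
grasp_force: 43.4
```

Emit:
carry_out(increments=[{"delta_pos": [0,0,0],"dr": [0,0,0]},{"delta_pos": [0,0,0],"dr": [0,0,0]},{"delta_pos": [0,0,0],"dr": [0,0,0]},{"delta_pos": [0,0,-0.15],"dr": [0,0,0]},{"delta_pos": [0,0,-0.55],"dr": [0,0,0]},{"delta_pos": [0,0,-0.55],"dr": [0,0,0]},{"delta_pos": [0,0,-0.55],"dr": [0,0,0]}], grip=72)

```text
clock: 28.0
position: [602.0, -298.6, 94.2]
eef_rot: [-2.642, -1.699, 0.0]
ft_force: [-0.3, 0.8, 1.1]
finger_gap: 72.1
grasp_force: 0.0
```

```bash
python3 plan.py 500,-300,90,-.427 400,-285,80,-.427 367.5,-276.5,50,-.427
```

```text
at [ 602.  -298.6   94.2] yaw -0.428 gap 72.1 t 28.0
500,-300,90,-.427 -> [-0.29, -0.615, 0.028] [-0.0, -0.0, -0.001] 
400,-285,80,-.427 -> [-0.185, -0.648, 0.067] [0.0, 0.0, 0.0] 
367.5,-276.5,50,-.427 -> [-0.038, -0.221, 0.2] [0.0, 0.0, 0.0]
```

Emit:
carry_out(increments=[{"delta_pos": [-0.29,-0.615,0.028],"dr": [0,0,0]},{"delta_pos": [-0.29,-0.615,0.028],"dr": [0,0,0]},{"delta_pos": [-0.29,-0.615,0.028],"dr": [0,0,0]},{"delta_pos": [-0.29,-0.615,0.028],"dr": [0,0,0]}], grip=85)

```text
clock: 28.5
position: [500.5, -300.2, 89.2]
eef_rot: [-2.642, -1.698, -0.0]
ft_force: [0.7, -0.1, -0.7]
finger_gap: 85.3
grasp_force: 0.0
```

Emit:
carry_out(increments=[{"delta_pos": [-0.22,-0.87,0.067],"dr": [0,0,0]},{"delta_pos": [-0.22,-0.87,0.067],"dr": [0,0,0]},{"delta_pos": [-0.22,-0.87,0.2],"dr": [0,0,0]},{"delta_pos": [-0.22,-0.87,0.267],"dr": [0,0,0]},{"delta_pos": [-0.22,-0.87,0.267],"dr": [0,0,0]},{"delta_pos": [-0.22,-0.87,0.267],"dr": [0,0,0]}])

```text
clock: 29.25
position: [369.4, -276.9, 50.2]
eef_rot: [2.641, 1.699, 0.001]
ft_force: [-0.2, -0.1, 0.3]
finger_gap: 84.6
grasp_force: 0.0
```

```bash
python3 plan.py 367.5,-276.5,-2,-.427; python3 col.py | grep -E "stand|slate"; python3 - <<'E'
from meas import *
im=robot.camera("scene")[:,:,::-1]; a=im[240:330,190:290]
b=robot.camera("top")[:,:,::-1][100:190,390:490]
cv2.imwrite("pics/crop6.png",np.hstack([cv2.resize(x,None,fx=4,fy=4,interpolation=2) for x in(a,b)]))
# slate seen on the stand: dark blob
for c in cal:
    h=cv2.cvtColor(robot.camera(c),cv2.COLOR_RGB2HSV); u,v=proj(c,np.array([[602,-299,21.]]))[0].astype(int)
    m=(h[...,2]<125)&(h[...,1]<90); l=np.zeros(m.shape,np.uint8); cv2.circle(l,(u,v),20,1,-1); m&=l>0
    print(c,m.sum(),fit("slate",{c:m},-.427,14)[0].round(1),yaw_of(c,m,28))
E
```

```text
at [ 369.4 -276.9   50.2] yaw -0.427 gap 84.6 t 29.2
367.5,-276.5,-2,-.427 -> [-0.003, -0.013, 0.348] [0.001, 0.0, -0.0] 
slate scene none
slate top none
stand scene fit [ 605.1 -298.8] rect [ 605.6 -298.5] [107.4 104.6] yaw 1.157 area 918
stand top fit [ 600.  -297.4] rect [ 600.8 -297. ] [106.3 107.9] yaw 0.033 area 1028
scene 625 [ 606.5 -298.3] ((607.4859619140625, -297.7397155761719), (59.69416809082031, 57.69600296020508), 66.29010772705078)
top 532 [ 602.1 -297.4] ((600.4666137695312, -296.083984375), (54.84006118774414, 57.3475341796875), 65.51468658447266)
```

View pics/crop6.png

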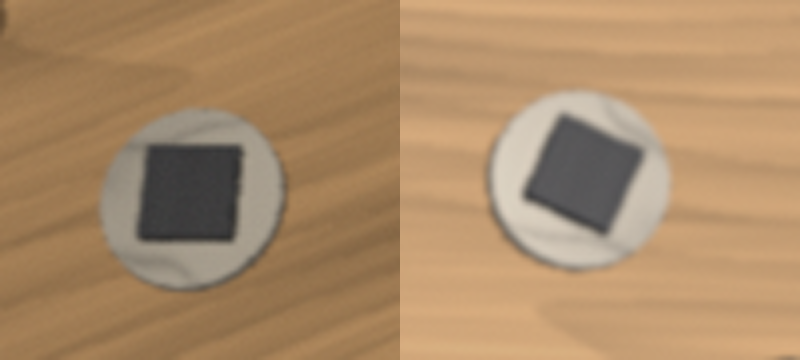

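The slate lies flat and centred on the marble. Now the wood.

Emit:
carry_out(increments=[{"delta_pos": [-0.003,-0.01,0.2],"dr": [0,0,0]},{"delta_pos": [-0.003,-0.01,0.333],"dr": [0,0,0]},{"delta_pos": [-0.003,-0.01,0.333],"dr": [0,0,0]},{"delta_pos": [-0.003,-0.01,0.333],"dr": [0,0,0]}])

```text
clock: 30.05
position: [366.7, -276.3, 0.6]
eef_rot: [2.642, 1.698, 0.0]
ft_force: [1.5, 0.9, -0.2]
finger_gap: 85.3
grasp_force: 0.0
```

Emit:
carry_out(increments=[{"delta_pos": [0,0,0],"dr": [0,0,0]},{"delta_pos": [0,0,0],"dr": [0,0,0]},{"delta_pos": [0,0,0],"dr": [0,0,0]}], grip=64)

```text
clock: 30.42
position: [366.4, -276.0, 0.4]
eef_rot: [2.642, 1.699, 0.0]
ft_force: [-0.4, -0.8, -0.1]
finger_gap: 63.9
grasp_force: 0.0
```

```bash
python3 plan.py 367.5,-276.5,-2,-.427
```

```text
at [ 366.4 -276.     0.4] yaw -0.428 gap 63.9 t 30.4
367.5,-276.5,-2,-.427 -> [-0.0, 0.008, 0.016] [0.001, 0.0, -0.001]
```

Emit:
carry_out(increments=[{"delta_pos": [0,0.008,0.016],"dr": [0,0,0]},{"delta_pos": [0,0.008,0.016],"dr": [0,0,0]}])

```text
clock: 30.68
position: [367.4, -276.4, -2.6]
eef_rot: [-2.642, -1.699, 0.0]
ft_force: [0.1, 0.4, 0.2]
finger_gap: 64.3
grasp_force: 0.0
```

Emit:
carry_out(increments=[{"delta_pos": [0,0,0],"dr": [0,0,0]},{"delta_pos": [0,0,0],"dr": [0,0,0]},{"delta_pos": [0,0,0],"dr": [0,0,0]},{"delta_pos": [0,0,0],"dr": [0,0,0]}], grip=45, force=35)

```text
clock: 31.18
position: [367.4, -276.4, -2.2]
eef_rot: [2.642, 1.699, -0.0]
ft_force: [-0.8, 0.7, 4.9]
finger_gap: 54.4
grasp_force: 36.7
```

Emit:
carry_out(increments=[{"delta_pos": [0,0,-0.15],"dr": [0,0,0]},{"delta_pos": [0,0,-0.4],"dr": [0,0,0]},{"delta_pos": [0,0,-0.6],"dr": [0,0,0]},{"delta_pos": [0,0,-0.6],"dr": [0,0,0]},{"delta_pos": [0,0,-0.6],"dr": [0,0,0]}])

```text
clock: 31.8
position: [366.8, -275.8, 86.8]
eef_rot: [-2.641, -1.698, 0.001]
ft_force: [-0.3, -0.0, -0.6]
finger_gap: 54.6
grasp_force: 37.3
```

```bash
python3 plan.py 485,-295,90,-.427 602,-299,80,-.427;python3 look.py 7
```

```text
at [ 366.8 -275.8   86.8] yaw -0.428 gap 54.6 t 31.8
485,-295,90,-.427 -> [0.211, 0.77, -0.023] [-0.001, -0.0, -0.001] 
602,-299,80,-.427 -> [0.299, 0.721, 0.067] [0.0, 0.0, 0.0]
```

View pics/scene_7.png

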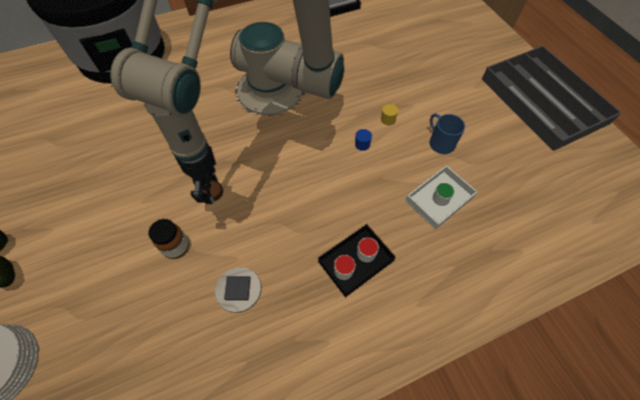

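The wood is held at px (210,190), and the jar is untouched.

Emit:
carry_out(increments=[{"delta_pos": [0.211,0.77,-0.023],"dr": [0,0,0]},{"delta_pos": [0.211,0.77,-0.023],"dr": [0,0,0]},{"delta_pos": [0.211,0.77,-0.023],"dr": [0,0,0]},{"delta_pos": [0.211,0.77,-0.023],"dr": [0,0,0]}])

```text
clock: 32.4
position: [484.2, -294.5, 89.3]
eef_rot: [-2.639, -1.698, 0.003]
ft_force: [-1.4, 0.5, -0.9]
finger_gap: 54.2
grasp_force: 37.4
```

Emit:
carry_out(increments=[{"delta_pos": [0.299,0.721,0],"dr": [0,0,0]},{"delta_pos": [0.299,0.721,0],"dr": [0,0,0]},{"delta_pos": [0.299,0.721,0.15],"dr": [0,0,0]},{"delta_pos": [0.299,0.721,0.22],"dr": [0,0,0]},{"delta_pos": [0.299,0.721,0.22],"dr": [0,0,0]},{"delta_pos": [0.299,0.721,0.22],"dr": [0,0,0]}])

```text
clock: 33.15
position: [601.9, -299.9, 58.8]
eef_rot: [2.643, 1.698, 0.0]
ft_force: [-0.0, -0.1, -0.4]
finger_gap: 54.4
grasp_force: 37.5
```

```bash
python3 plan.py 602,-299,26.5,-.427
```

```text
at [ 601.9 -299.9   58.8] yaw -0.429 gap 54.4 t 33.1
602,-299,26.5,-.427 -> [0.006, -0.002, 0.215] [0.0, 0.0, -0.001]
```

Emit:
carry_out(increments=[{"delta_pos": [0.006,0,0.1],"dr": [0,0,0]},{"delta_pos": [0.006,0,0.19],"dr": [0,0,0]},{"delta_pos": [0.006,0,0.212],"dr": [0,0,0]},{"delta_pos": [0.006,0,0.212],"dr": [0,0,0]},{"delta_pos": [0.006,0,0.212],"dr": [0,0,0]}])

```text
clock: 33.78
position: [602.8, -298.6, 26.0]
eef_rot: [-2.642, -1.699, 0.0]
ft_force: [-0.8, -0.4, 0.3]
finger_gap: 54.3
grasp_force: 37.5
```

```bash
python3 plan.py 602,-299,26,-.427
```

```text
at [ 602.8 -298.6   26. ] yaw -0.428 gap 54.3 t 33.8
602,-299,26,-.427 -> [-0.004, -0.004, -0.0] [-0.0, 0.0, -0.001]
```

Emit:
carry_out(increments=[{"delta_pos": [0,-0.002,0.002],"dr": [0,0,0]},{"delta_pos": [0,-0.002,0.002],"dr": [0,0,0]},{"delta_pos": [0,-0.002,0.002],"dr": [0,0,0]},{"delta_pos": [0,0,-0.15],"dr": [0,0,0]},{"delta_pos": [0,0,-0.55],"dr": [0,0,0]},{"delta_pos": [0,0,-0.75],"dr": [0,0,0]},{"delta_pos": [0.3,-0.9,-0.75],"dr": [0,0,0]},{"delta_pos": [0.3,-0.9,-0.75],"dr": [0,0,0]},{"delta_pos": [0.3,-0.9,-0.75],"dr": [0,0,0]},{"delta_pos": [0.3,-0.9,-0.75],"dr": [0,0,0]}], grip=72)

```text
clock: 35.02
position: [498.8, -201.5, 139.4]
eef_rot: [2.641, 1.699, 0.001]
ft_force: [1.0, -1.0, 0.9]
finger_gap: 72.0
grasp_force: 0.0
```

```bash
python3 look.py 8; python3 - <<'E'
import cv2,numpy as np
a=cv2.imread("pics/scene_8.png")[150:350,140:490];b=cv2.imread("pics/top_8.png")[90:250,100:520]
cv2.imwrite("pics/crop8.png",np.vstack([cv2.resize(a,(600,343)),cv2.resize(b,(600,229))]))
E
```

```text
(no output)
```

View pics/crop8.png

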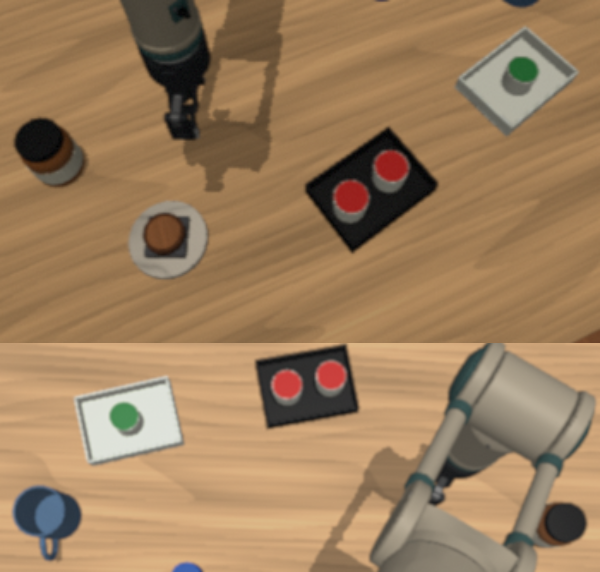

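Everything is in place: the pods stand upright in their trays and the wood is on the slate (crop px 164,233). It looks slightly off-centre, so I'll measure it.

```bash
python3 - <<'E'
from meas import *
im=cv2.cvtColor(cv2.imread("pics/scene_8.png"),cv2.COLOR_BGR2HSV)
h,s,v=[im[...,i].astype(int) for i in range(3)]
def comp(m,z,r):
    u,w=proj("scene",np.array([[602,-299,z]]))[0].astype(int); l=np.zeros(m.shape,np.uint8); cv2.circle(l,(u,w),r,1,-1)
    k,L,st,_=cv2.connectedComponentsWithStats((m&(l>0)).astype(np.uint8)); return L==1+st[1:,4].argmax()
for n,m,z0,r in(("wood",comp((s>85)&(v<150),35.,18),28,0),):
    print(n,m.sum(),fit("wood",{"scene":m},0,28)[0].round(1), yaw_of("scene",m,42)[:2])
d=comp((v<150),28.,20); print("both",d.sum(),yaw_of("scene",d,28))
st=comp(((s<60)&(v>130))|d,14.,34); print("stand",st.sum(),yaw_of("scene",st,14))
a=cv2.imread("pics/scene_8.png")[255:325,200:280]; cv2.imwrite("pics/crop9.png",cv2.resize(a,None,fx=7,fy=7,interpolation=2))
E
```

```text
wood 448 [ 604.1 -299. ] ((607.2279663085938, -298.7894592285156), (53.64306640625, 55.87297821044922))
both 789 ((597.5725708007812, -304.73095703125), (82.20328521728516, 70.18143463134766), 66.2549057006836)
stand 1562 ((604.3416137695312, -298.5184326171875), (106.64488220214844, 105.55606079101562), 22.81264877319336)
```

View pics/crop9.png

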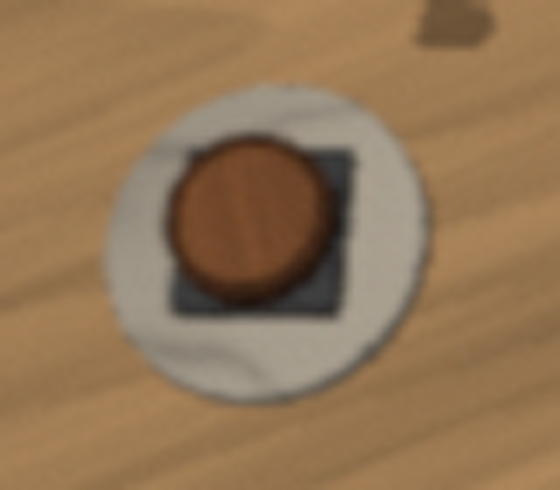

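The wood is centred to within about 2–3 mm; the shift in the crop is only height parallax. Handing in.

```bash
python3 -c "
from station import robot
print(robot.close_job())"
```

```text
the job is handed in; nothing more can be done
None
```

The job is handed in at about 35 s: both red pods are upright in the black tray, the green pod is upright in the white tray, and the slate and then the wood are stacked on the marble stand, centred to within about 2–3 mm, with the mug and jar left alone.

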